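Sweep the castor spacers through the gate

ROBOT

A 7-joint arm with a two-finger parallel gripper is mounted at the origin on the work surface. World frame = base frame: x ahead of the robot, y to its left, z up, the work surface at z = 0. Lengths are in m, angles in rad, forces in N, time in s.
With the tool pointing down it reaches from about 0.4 to 0.875 m from the base axis. Payload 6.5 kg.
Tool frame: the origin (TCP) lies on the centre line of the jaws, within the pads' length; the fingertips stand 14 mm ahead of it and the grasp point (between the pads) lies 5 mm behind it; z points along the fingers, y is the direction in which the jaws open and shut (so a half turn about z gives the same grasp; the last joint's range is limited). The gripper opens to 85 mm and grips with 20 to 120 N. Pads are 22 mm wide; open, the fingers measure 114 mm over their backs; the gripper's body (76 mm by 85 mm) begins 54 mm behind the grasp point. The pads swing forward as they close: fully open they stand 13 mm farther back than shut.
Start: joints at [1.085, 0.536, -0.004, 1.538, 0.003, 1.067, -0.071], TCP at [0.265, -0.594, 0.206] pointing down, gripper open.
Joint ranges: [-2.7, 2.7], [-0.37, 2.16], [-1.27, 1.26], [0.24, 2.4], [-1.31, 4.45], [0.19, 1.91], [-2.76, 2.76]. Speed limits (rad/s): [2.39, 2.39, 3.14, 3.14, 3.14, 3.14, 3.14].

INTERFACE

Orientations are given as [roll, pitch, yaw] about the fixed x, y, z axes, in that order (R = Rz(yaw) Ry(pitch) Rx(roll)).
In Python, from rig import r, imaging, hand_in gives the robot as it stands.
- The arm moves only by the tool apply_moves, never from a script. Its argument "plan" is a list of rows, each a list of 4 numbers: the shift along the tool's x, y, z in m, then the turn about the tool's z in degrees. In form: [[dx, dy, dz, roll], ...]. A call has exactly 5 rows; each row is the pose to reach, as a shift and turn from the pose commanded when the call began, along the tool's axes at that moment; what a row does not reach only later rows make up. A row lasts 1/8 s, in which the tool goes at most 62.5 mm and 10.7 degrees, less where a joint would pass 70% of its speed; a pose out of reach is approached as far as the arm can. A call with a gripper value outside its range is refused whole. "fingers" is the opening, from 0 (shut) to 1 (fully open), set as the call begins (left out, the last holds). The fingers move at their own pace and stop on an object; "newtons" is the grip in N (left out, the last holds). Time passes only in rows, so rows that repeat a pose let the fingers close, or fill a call up. It gives the time, the measured TCP pose, the force and the opening at its end, in the units of the state.
- r.observe(): the state, without advancing time (a new reading comes with each control period).
- imaging.camera(name): name is "side" or "top"; returns (picture, depth): 420x560x3 uint8, red, green, blue; 420x560 float32, m along the optical axis (not along the pixel's ray), 0 where there is no reading.
- imaging.calibration(name): a dict with "fx", "fy", "cx", "cy" (pixels), "R" (3x3) and "t" (3): a world point X has camera coordinates R X + t. Camera axes: x right, y down, z forward; pixel columns grow to the right and rows downward; lengths in m; the calibration is good to about 2 mm. A picture is of the moment at which its call begins. calibration takes no time and is no camera call.
- hand_in(): hands the job in, once; it reports no verdict.
The state is a dict: "clock": time; "joint_pos": joint angles; "joint_vel": joint speeds; "tau": joint torques, N m; "tcp_pos": TCP position; "orientation": TCP orientation; "contact_force": force on the tool from outside, world axes, zero at the start; "moment": the same for the moment, N m; "width": finger opening in m.
Only numpy, scipy, OpenCV 4.12 (cv2) and the standard library are available. Lean on these libraries where they do the work, as an engineer would, in place of code of your own. Each camera call takes 0.05 s, during which the arm holds its last target.

TASK

Using only your fingertips, push the three grey steel spacer washers across the sorting board and through the gap in its green fence, one after another, so that all three drop into the blue catch box behind it. Slide them along the board: do not lift them. Leave the two wooden dowel stubs standing where they are.

Things in the scene. Friction and masses are not known exactly. Their poses are not given: they have to be found in the camera images.
- board: Fixed plywood sorting board with a blue catch box at its far end, one piece. Origin on the bench under the deck; x points level from the deck through the gate to the box, y left along the fence, z up. Deck: flat, top 85 mm above the bench, x = -150 to +100 mm, y = -205 to +205 mm. A wooden lip 8 mm thick, 10 mm high, runs round its back and both sides.
- gate (a point): Middle of the gate, on the deck's top at its front edge (board x = 100 mm, y = 0). A green fence 18 mm high, x = 92 to 100 mm, closes that edge but for the 52 mm wide gate. Two equally high guides 7 mm thick splay at 45 degrees from the gate's sides back to x = 65 mm, y = +-56 mm. A spacer whose centre passes the edge tips into the box.
- catch (a point): Middle of the catch box's inner floor, 6 mm above the bench, 79 mm below the deck (board x = 146 mm, y = 0). Inside, the box spans board x = 104 to 188 mm and y = -70 to +70 mm; its walls end level with the deck's top.
- spacer1: Loose dark grey steel spacer washer, one of three alike: flat disc 38 mm across, 10 mm thick, about 75 g, flat on the deck. No fingertip enters its small centre mark. Origin at its centre, 5 mm above the deck; own z is its axis. Spacers and stubs start over 50 mm apart (centres) on an arc of about 170 mm radius, 50 degrees to either side, round the gate; nothing stands in between.
- spacer2: Loose dark grey steel spacer washer, one of three alike: flat disc 38 mm across, 10 mm thick, about 75 g, flat on the deck. No fingertip enters its small centre mark. Origin at its centre, 5 mm above the deck; own z is its axis. Spacers and stubs start over 50 mm apart (centres) on an arc of about 170 mm radius, 50 degrees to either side, round the gate; nothing stands in between.
- spacer3: Loose dark grey steel spacer washer, one of three alike: flat disc 38 mm across, 10 mm thick, about 75 g, flat on the deck. No fingertip enters its small centre mark. Origin at its centre, 5 mm above the deck; own z is its axis. Spacers and stubs start over 50 mm apart (centres) on an arc of about 170 mm radius, 50 degrees to either side, round the gate; nothing stands in between.
- peg1: Loose reddish-brown wooden dowel stub, one of two alike, to be left alone: 24 mm in diameter, 45 mm tall, about 20 g, standing on the deck; tips easily. Origin at its centre, 22.5 mm above the deck; own z is its axis. It stands in the same arc as the spacers; which thing has which place varies.
- peg2: Loose reddish-brown wooden dowel stub, one of two alike, to be left alone: 24 mm in diameter, 45 mm tall, about 20 g, standing on the deck; tips easily. Origin at its centre, 22.5 mm above the deck; own z is its axis. It stands in the same arc as the spacers; which thing has which place varies.
Not all that is in view belongs to the job. What is shaped like the spacer1 but turquoise or yellow is not meant.

How it is judged:
On the way, in this order (a step that is already met when the one before it is completed fails the run):
1. one spacer has dropped into the catch box (((x of spacer1 in the frame of board between 0.104 and 0.188 m and y of spacer1 in the frame of board between -0.07 and 0.07 m and z of spacer1 in the frame of board below 0.077 m) or (x of spacer2 in the frame of board between 0.104 and 0.188 m and y of spacer2 in the frame of board between -0.07 and 0.07 m and z of spacer2 in the frame of board below 0.077 m) or (x of spacer3 in the frame of board between 0.104 and 0.188 m and y of spacer3 in the frame of board between -0.07 and 0.07 m and z of spacer3 in the frame of board below 0.077 m))), for 0.2 s.
2. a second spacer has dropped into the catch box, after the first ((((x of spacer1 in the frame of board between 0.104 and 0.188 m and y of spacer1 in the frame of board between -0.07 and 0.07 m and z of spacer1 in the frame of board below 0.077 m) and (x of spacer2 in the frame of board between 0.104 and 0.188 m and y of spacer2 in the frame of board between -0.07 and 0.07 m and z of spacer2 in the frame of board below 0.077 m)) or ((x of spacer1 in the frame of board between 0.104 and 0.188 m and y of spacer1 in the frame of board between -0.07 and 0.07 m and z of spacer1 in the frame of board below 0.077 m) and (x of spacer3 in the frame of board between 0.104 and 0.188 m and y of spacer3 in the frame of board between -0.07 and 0.07 m and z of spacer3 in the frame of board below 0.077 m)) or ((x of spacer2 in the frame of board between 0.104 and 0.188 m and y of spacer2 in the frame of board between -0.07 and 0.07 m and z of spacer2 in the frame of board below 0.077 m) and (x of spacer3 in the frame of board between 0.104 and 0.188 m and y of spacer3 in the frame of board between -0.07 and 0.07 m and z of spacer3 in the frame of board below 0.077 m)))), for 0.2 s.
3. the third spacer has dropped into the catch box, after the second (x of spacer1 in the frame of board between 0.104 and 0.188 m and y of spacer1 in the frame of board between -0.07 and 0.07 m and z of each of spacer1, spacer2, spacer3 in the frame of board below 0.077 m and x of spacer2 in the frame of board between 0.104 and 0.188 m and y of spacer2 in the frame of board between -0.07 and 0.07 m and x of spacer3 in the frame of board between 0.104 and 0.188 m and y of spacer3 in the frame of board between -0.07 and 0.07 m), for 0.2 s.
At the end, for the whole second after the job is handed in: All three spacers lie at rest in the catch box, their centres within its walls and at least 8 mm below the deck's top, and both dowel stubs stand upright (within 0.2 rad) within 15 mm of where they were at the start (all of step 3 and distance of each of peg1, peg2 from where it was at the start of the episode below 0.015 m and angle between each of peg1, peg2's own z axis and vertical below 0.2 rad and linear speed of each of spacer1, spacer2, spacer3 below 0.03 m/s); the robot touches nothing.
It fails at once if a spacer is lifted more than 15 mm off the deck (z of any of spacer1, spacer2, spacer3 in the frame of board above 0.105 m).
It fails at once if a dowel stub is knocked over, lifted or pushed more than 15 mm (not (distance of peg1 from where it was at the start of the episode below 0.015 m and angle between peg1's own z axis and vertical below 0.2 rad) or not (distance of peg2 from where it was at the start of the episode below 0.015 m and angle between peg2's own z axis and vertical below 0.2 rad)).
It also fails if it takes over 72 s, if anything falls off the work surface, if the arm or the gripper's body presses on something with over 40 N, if the wrist force passes 120 N, or if a joint passes its speed limit or range.

## Working session

There is one attempt and no reset: what is moved stays moved. The work goes in short steps, Python scripts to look and compute and a tool call to move; the robot and the scene stay as the last step left them, time stands still between calls to the robot, and variables do not carry over. Pictures are saved under pics/ and viewed, and the job is handed in when it is done.

Besides the shell and the picture viewer there is one more tool, called after "Emit:" by a JSON object that holds its "method" and its "body", one argument or row to a line. apply_moves: Moves the arm, as the interface text tells. Its arguments: {"type":"object","properties":{"plan":{"type":"array","items":{"type":"array","items":{"type":"number"}}},"fingers":{"type":"number"},"newtons":{"type":"number"}},"required":["plan"]}

```bash
mkdir -p pics; ls; python3 - <<'E'
from rig import r, imaging
import cv2
print(r.observe())
for n in("top","side"):
    p,d=imaging.camera(n); cv2.imwrite(f"pics/{n}0.png",p[:,:,::-1]); 
    import numpy as np; np.savez(f"pics/{n}0.npz",p=p,d=d); print(n,imaging.calibration(n))
E
```

```text
pics
{'clock': 0.0, 'joint_pos': array([ 1.0848513 ,  0.53715555, -0.00441357,  1.53889196,  0.00260603,
        1.06730839, -0.07119147]), 'joint_vel': array([-2.21332914e-04, -8.60480155e-04,  4.02651855e-04, -5.00072724e-05,
       -1.11177210e-03, -1.32955883e-03, -5.09824539e-04]), 'tau': array([-3.73484072e-04, -5.83413076e+01,  1.04839984e+00, -2.59102035e+01,
        1.23325762e-02,  9.58282995e-03,  6.31512123e-06]), 'tcp_pos': array([ 0.26457528, -0.59296249,  0.20501291]), 'orientation': array([-3.13984112e+00,  1.46991865e-04,  4.19807053e-01]), 'contact_force': array([ 0.33208766, -0.14142468,  0.10833426]), 'moment': array([ 0.04188784,  0.02874893, -0.05185799]), 'width': 0.08511395629185352}
top {'fx': 458.96314576025065, 'fy': 458.96314576025065, 'cx': 276.78695649208987, 'cy': 213.1334647340594, 'R': array([[-1.82654982e-03, -9.99700108e-01,  2.44204181e-02],
       [-9.94421457e-01, -7.59658797e-04, -1.05476954e-01],
       [ 1.05463874e-01, -2.44768466e-02, -9.94121851e-01]]), 't': array([0.02664606, 0.51443689, 0.87829829])}
side {'fx': 539.2292499987553, 'fy': 539.2292499987553, 'cx': 274.7831526806358, 'cy': 206.40972842653917, 'R': array([[-0.98099294, -0.19398925,  0.00458471],
       [-0.10792075,  0.52580876, -0.84372878],
       [ 0.16126364, -0.82818676, -0.53675015]]), 't': array([0.51774924, 0.11177622, 0.84210332])}
```

View pics/top0.png

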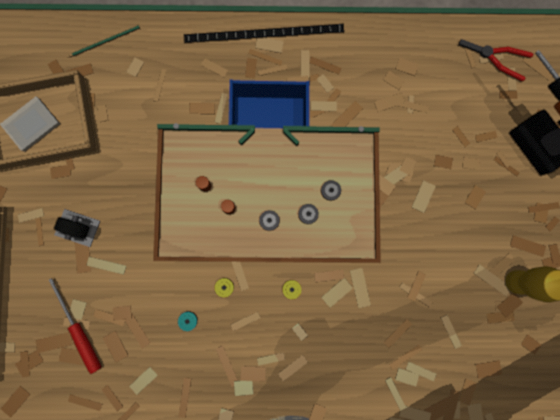

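View pics/side0.png

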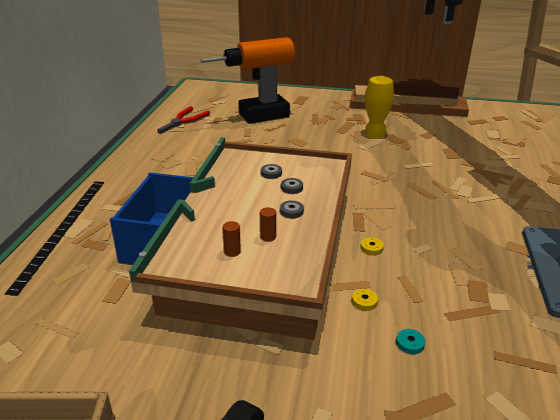

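The top view shows the grey spacers at about (269,220), (308,214) and (331,190), and the dowels at (203,184) and (228,207). The gate sits between the guide ends near (268,130). The yellow rings at (224,288) and (292,290) and the turquoise one at (188,321) lie off the board and are not meant. Next I'll measure positions from both views.

```bash
cat > h.py <<'E'
import numpy as np, cv2
from rig import r, imaging
C={n:imaging.calibration(n) for n in("top","side")}
def ray(n,uv):
    c=C[n]; d=np.array([(uv[0]-c['cx'])/c['fx'],(uv[1]-c['cy'])/c['fy'],1.]); R=c['R']
    return -R.T@c['t'], R.T@d
def plane(n,uv,z):
    o,d=ray(n,uv); return o+d*(z-o[2])/d[2]
def tri(a,b):
    o1,d1=ray("top",a);o2,d2=ray("side",b)
    s=np.linalg.lstsq(np.c_[d1,-d2],o2-o1,rcond=None)[0]
    p,q=o1+d1*s[0],o2+d2*s[1]; return (p+q)/2,np.linalg.norm(p-q)
def blobs(m,amin=30):
    n,l,s,c=cv2.connectedComponentsWithStats(m.astype(np.uint8))
    return [(c[i].round(2),s[i].tolist()) for i in range(1,n) if s[i,4]>=amin]
def hsv(p): return cv2.cvtColor(p,cv2.COLOR_RGB2HSV).astype(int)
def grey(p):
    h=hsv(p); return (h[...,1]<75)&(h[...,2]<150)
def green(p):
    h=hsv(p); return (h[...,0]>55)&(h[...,0]<90)&(h[...,1]>90)&(h[...,2]<200)
def brown(p):
    h=hsv(p); return ((h[...,0]<9)|(h[...,0]>175))&(h[...,1]>140)
E
python3 - <<'E'
from h import *
for n in("top","side"):
    f=np.load(f"pics/{n}0.npz");p=f['p']
    for nm,fn in(("grey",grey),("green",green),("brown",brown)):
        print(n,nm)
        for c,s in blobs(fn(p)):
            if 150<c[0]<385 and 70<c[1]<320 : print(c,s, plane(n,c,.095).round(4))
p=np.load("pics/top0.npz")['p'];cv2.imwrite("pics/crop0.png",cv2.resize(p[70:270,145:390,::-1],None,fx=3,fy=3,interpolation=cv2.INTER_CUBIC)) 
p=np.load("pics/side0.npz")['p'];cv2.imwrite("pics/crop1.png",cv2.resize(p[130:330,100:360,::-1],None,fx=3,fy=3,interpolation=cv2.INTER_CUBIC)) 
E
```

```text
top grey
[259.68  81.94] [229, 79, 78, 20, 98] [0.755  0.0597 0.095 ]
[309.   103.48] [308, 80, 3, 47, 48] [ 0.7139 -0.0327  0.095 ]
[221.88 118.37] [204, 100, 25, 26, 49] [0.6842 0.1298 0.095 ]
[174.34 125.64] [164, 123, 16, 7, 47] [0.6699 0.2174 0.095 ]
[359.98 128.74] [351, 126, 15, 7, 47] [ 0.6658 -0.1277  0.095 ]
[268.03 128.06] [254, 128, 30, 2, 31] [0.6662 0.044  0.095 ]
[330.79 189.7 ] [321, 180, 20, 20, 317] [ 0.5506 -0.0713  0.095 ]
[308.15 213.5 ] [299, 204, 20, 20, 317] [ 0.5066 -0.0292  0.095 ]
[269.09 219.92] [259, 210, 21, 20, 319] [0.4948 0.0421 0.095 ]
top green
[165.29 126.45] [158, 125, 16, 4, 55] [0.6682 0.234  0.095 ]
[221.77 128.82] [178, 125, 77, 19, 379] [0.6643 0.1298 0.095 ]
[314.32 130.12] [284, 126, 75, 19, 378] [ 0.6628 -0.0422  0.095 ]
[370.85 129.44] [364, 128, 15, 4, 52] [ 0.6646 -0.148   0.095 ]
top brown
side grey
[264.8   97.85] [240, 65, 49, 58, 1577] [ 0.6302 -0.3992  0.095 ]
[169.51 125.15] [158, 119, 23, 14, 136] [ 0.7878 -0.2119  0.095 ]
[270.91 170.73] [261, 164, 21, 14, 245] [ 0.5479 -0.0651  0.095 ]
[291.53 185.25] [281, 178, 22, 16, 278] [ 0.5046 -0.0231  0.095 ]
[291.42 208.85] [280, 201, 24, 17, 333] [0.4926 0.0481 0.095 ]
side green
[236.2   81.04] [215, 80, 43, 4, 46] [ 0.722  -0.4942  0.095 ]
[314.26  86.53] [277, 84, 75, 6, 88] [ 0.5302 -0.4955  0.095 ]
[206.06 170.53] [190, 138, 35, 54, 622] [ 0.658  -0.0432  0.095 ]
[160.99 235.04] [130, 200, 64, 80, 1044] [0.6636 0.1539 0.095 ]
side brown
[190.71 115.27] [176, 106, 34, 18, 242] [ 0.7622 -0.2692  0.095 ]
```

View pics/crop0.png

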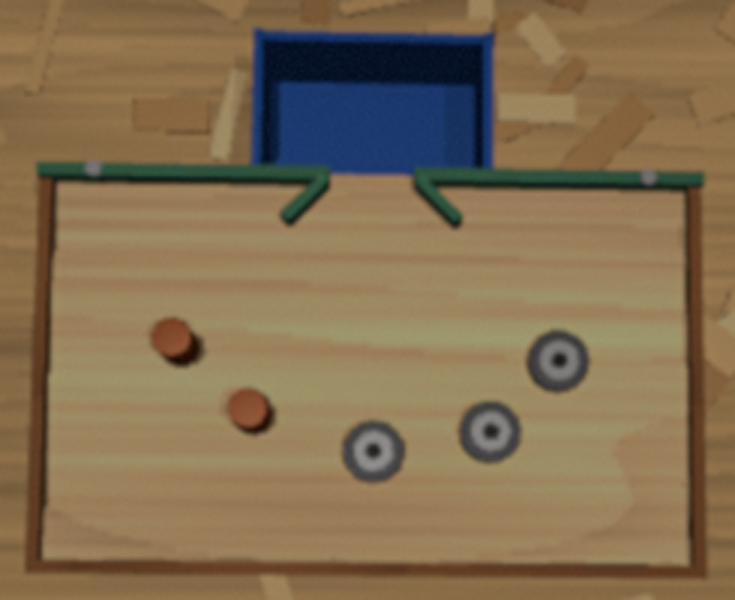

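View pics/crop1.png

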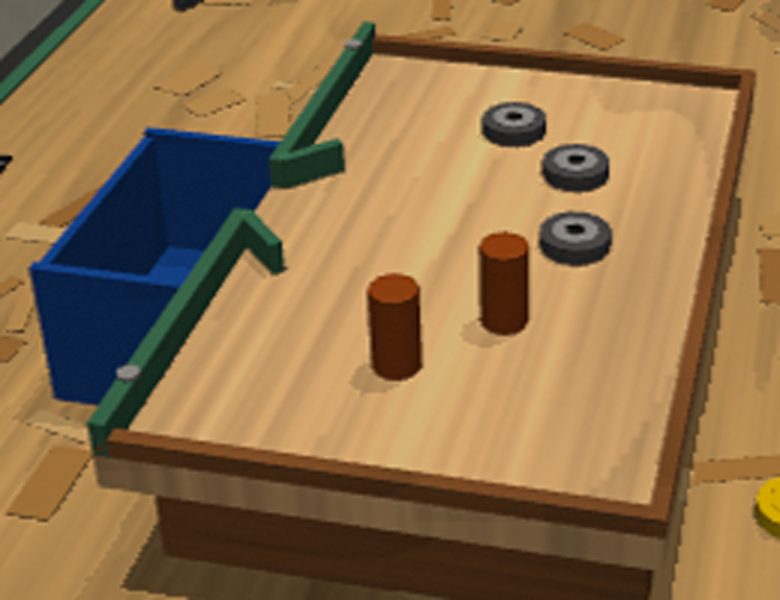

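```bash
python3 - <<'E'
from h import *
t=lambda x,y:(145+(x-1)/3,70+(y-1)/3)
s=lambda x,y:(100+(x-1)/3,130+(y-1)/3)
for nm,a,b in [("sA",(373,451),(575,232)),("sB",(490.5,431.5),(576,160)),("sC",(559,360),(514,117)),("pegL top",(172.5,337),(394,288)),("pegR top",(248,409),(505,245)),
  ("boltL",(93,168),(128,372)),("boltR",(648,177),(353,44)),("guideLtip",(288,217),(279,268)),("guideRtip",(457,221),(341,155)),]:
    X,e=tri(t(*a),s(*b)); print(nm,X.round(4),e.round(4))
for nm,a,z in [("fence L outer",(38,170),.103),("fence R outer",(703,180),.103),("gateL inner",(328,176),.103),("gateR inner",(416,176),.103),("boxL",(256,30),.085),("boxR",(492,34),.085),
 ("backL",(27,571),.095),("backR",(705,577),.095)]:
    print(nm,plane("top",t(*a),z).round(4))
p=np.load("pics/top0.npz")['p']
h=hsv(p); m=((h[...,0]<12))&(h[...,1]>130)&(h[...,2]>90); m[:,:165]=0;m[:,370:]=0;m[:135]=0;m[250:]=0
for c,st in blobs(m,20): print(c,st,plane("top",c,.13).round(4))
d=np.load("pics/top0.npz")['d'];
for uv in [(269,215),(228,207),(203,184),(300,180),(200,128)]:
  o,dd=ray("top",uv); print(uv,(o+dd*d[uv[1],uv[0]]).round(4))
E
```

```text
sA [0.4942 0.0422 0.0945] 0.001
sB [ 0.506  -0.0292  0.0958] 0.0011
sC [ 0.5499 -0.0717  0.0955] 0.0015
pegL top [0.5578 0.1595 0.1297] 0.001
pegR top [0.5157 0.1151 0.1301] 0.0006
boltL [0.6662 0.2127 0.1055] 0.001
boltR [ 0.6624 -0.1269  0.105 ] 0.0013
guideLtip [0.6391 0.0946 0.0876] 0.0047
guideRtip [ 0.6362 -0.0099  0.095 ] 0.0025
fence L outer [0.666  0.2467 0.103 ]
fence R outer [ 0.6619 -0.1613  0.103 ]
gateL inner [0.6632 0.0699 0.103 ]
gateR inner [0.6635 0.0159 0.103 ]
boxL [0.7631 0.1162 0.085 ]
boxR [ 0.7616 -0.0335  0.085 ]
backL [0.4226 0.2489 0.095 ]
backR [ 0.4183 -0.1583  0.095 ]
[201.83 182.12] [196, 177, 13, 12, 121] [0.558  0.1602 0.13  ]
[227.24 205.73] [221, 200, 13, 13, 122] [0.5164 0.1154 0.13  ]
(269, 215) [0.5038 0.0422 0.0951]
(228, 207) [0.514  0.1139 0.1315]
(203, 184) [0.5544 0.1578 0.1317]
(300, 180) [ 0.5708 -0.0157  0.0827]
(200, 128) [0.6633 0.1688 0.103 ]
```

```bash
cat >> h.py <<'E'
def shift(tgt,yaw,o=None):
    o=o or r.observe(); R=cv2.Rodrigues(np.array([0,0,o['orientation'][2]]))[0]@np.diag([1.,-1,-1])
    d=R.T@(np.array(tgt)-o['tcp_pos']); w=(yaw-o['orientation'][2]+np.pi)%(2*np.pi)-np.pi
    print("shift mm",(d*1000).round(1),"turn deg",round(-np.degrees(w),1))
E
python3 - <<'E'
from h import *
print("bottle base",plane("top",(513,282),0).round(3),plane("side",(375,135),0).round(3))
o,d=ray("side",(380,80))
b=plane("side",(375,135),0)
t=(b[1]-o[1])/d[1];print("top",o+d*t)
shift((.529,-.106,.205),1.025)
E
```

```text
bottle base [ 0.377 -0.452  0.   ] [ 0.375 -0.458  0.   ]
top [ 0.37829648 -0.45848502  0.1347027 ]
shift mm [ 4.399e+02 -3.370e+02  1.000e-01] turn deg -34.7
```

Emit:
{"method": "apply_moves", "body": {
  "plan": [
    [0.03,-0.023,-0.03,0],
    [0.075,-0.057,-0.03,-6],
    [0.12,-0.092,-0.03,-12],
    [0.165,-0.126,-0.03,-18],
    [0.21,-0.161,-0.03,-24]
  ],
  "fingers": 0.24,
  "newtons": 40
}}

```text
clock: 0.72
tcp_pos: [0.3915, -0.3592, 0.2357]
orientation: [-3.141, 0.0, 0.842]
contact_force: [-0.1, -0.4, -0.1]
width: 0.0207
```

```bash
python3 - <<'E'
from h import *
shift((.529,-.106,.205),1.025)
E
```

```text
shift mm [280.4 -66.   30.7] turn deg -10.5
```

Emit:
{"method": "apply_moves", "body": {
  "plan": [
    [0.055,-0.013,0,-2],
    [0.11,-0.026,0.01,-4],
    [0.17,-0.04,0.02,-7],
    [0.23,-0.054,0.03,-10],
    [0.275,-0.065,0.05,-10.5]
  ]
}}

```text
clock: 1.35
tcp_pos: [0.528, -0.1102, 0.186]
orientation: [3.14, -0.001, 1.025]
contact_force: [1.0, 0.3, -1.2]
width: 0.0206
```

```bash
python3 - <<'E'
from h import *
shift((.529,-.106,.130),1.025)
E
```

```text
shift mm [ 4.1 -1.4 56. ] turn deg -0.0
```

Emit:
{"method": "apply_moves", "body": {
  "plan": [
    [0.003,-0.001,0.02,0],
    [0.003,-0.001,0.04,0],
    [0.003,-0.001,0.055,0],
    [0.003,-0.001,0.065,0],
    [0.003,-0.001,0.07,0]
  ]
}}

```text
clock: 1.98
tcp_pos: [0.5271, -0.11, 0.1155]
orientation: [-3.141, 0.0, 1.022]
contact_force: [0.4, 0.2, 0.1]
width: 0.0207
```

```bash
python3 - <<'E'
from h import *
for n in("top","side"):
    p,d=imaging.camera(n); x=p[130:290,180:400] if n=="top" else p[90:250,180:400]
    cv2.imwrite(f"pics/{n}1.png",cv2.resize(x[:,:,::-1],None,fx=3.6,fy=3.6,interpolation=cv2.INTER_CUBIC))
print(r.observe()['tcp_pos'])
E
```

```text
[ 0.5271263  -0.10999527  0.11567923]
```

View pics/top1.png

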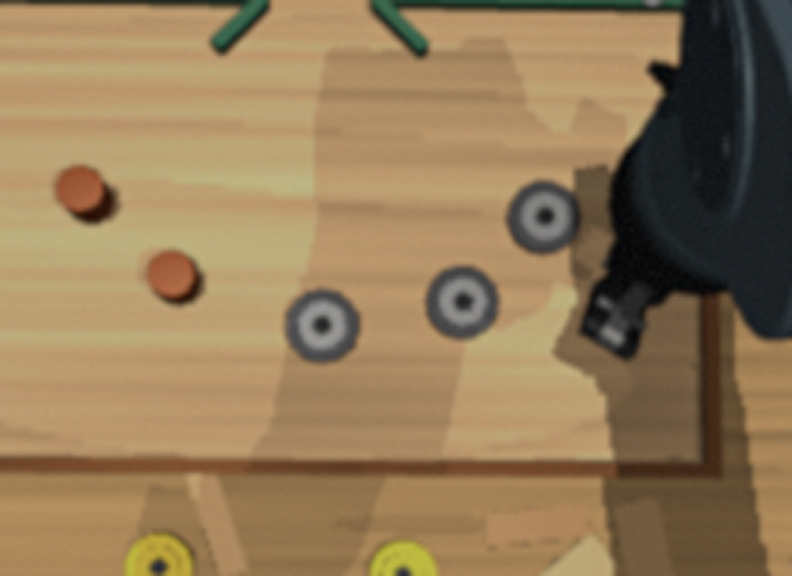

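View pics/side1.png

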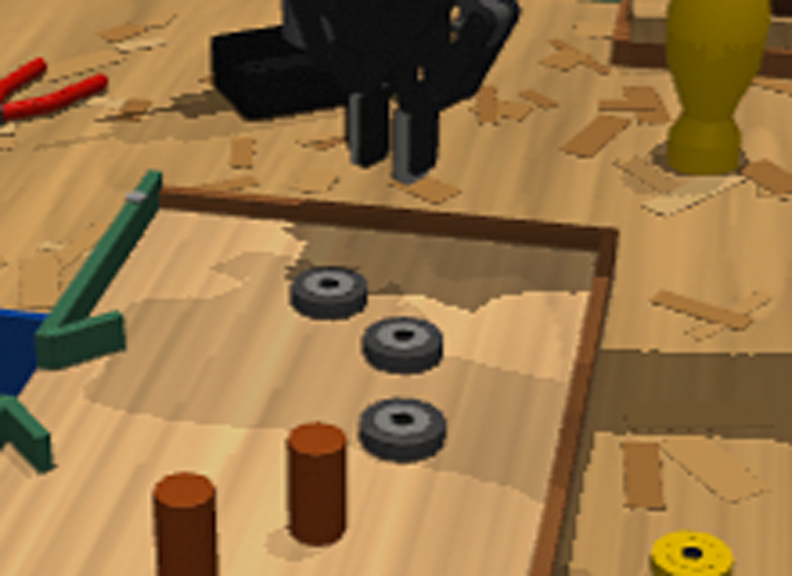

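The fingers are behind the third spacer. The fingertips appear at side crop (368,165) and (410,182). I'll compute their height.

```bash
python3 - <<'E'
from h import *
for a in [(368,165),(410,182)]:
    uv=(180+(a[0]-1)/3.6,90+(a[1]-1)/3.6); o,d=ray("side",uv)
    for z in(.09,.1,.11,.12,.13,.14): print(uv,z,(o+d*(z-o[2])/d[2]).round(4))
c=C["side"];
def pr(X): q=c['R']@np.array(X)+c['t']; return (c['fx']*q[0]/q[2]+c['cx'],c['fy']*q[1]/q[2]+c['cy'])
print(pr((.527,-.11,.102)),pr((.527,-.11,.116)))
c=C["top"];print(pr((.527,-.11,.116)))
E
```

```text
(281.94444444444446, 135.55555555555554) 0.09 [ 0.5573 -0.2202  0.09  ]
(281.94444444444446, 135.55555555555554) 0.1 [ 0.5535 -0.199   0.1   ]
(281.94444444444446, 135.55555555555554) 0.11 [ 0.5497 -0.1779  0.11  ]
(281.94444444444446, 135.55555555555554) 0.12 [ 0.5459 -0.1568  0.12  ]
(281.94444444444446, 135.55555555555554) 0.13 [ 0.5421 -0.1356  0.13  ]
(281.94444444444446, 135.55555555555554) 0.14 [ 0.5382 -0.1145  0.14  ]
(293.6111111111111, 140.27777777777777) 0.09 [ 0.5312 -0.2036  0.09  ]
(293.6111111111111, 140.27777777777777) 0.1 [ 0.5279 -0.1828  0.1   ]
(293.6111111111111, 140.27777777777777) 0.11 [ 0.5247 -0.1621  0.11  ]
(293.6111111111111, 140.27777777777777) 0.12 [ 0.5214 -0.1413  0.12  ]
(293.6111111111111, 140.27777777777777) 0.13 [ 0.5182 -0.1205  0.13  ]
(293.6111111111111, 140.27777777777777) 0.14 [ 0.515  -0.0998  0.14  ]
(np.float64(287.4167282975218), np.float64(156.59874764964636)) (np.float64(287.5522469984642), np.float64(149.54403365755252))
(np.float64(354.1794058711401), np.float64(200.9643431556466))
```

```bash
python3 - <<'E'
from h import *
p,d=imaging.camera("side")
cv2.imwrite("pics/side2.png",cv2.resize(p[90:190,240:340,::-1],None,fx=6,fy=6,interpolation=cv2.INTER_CUBIC))
for v in range(115,150,3):
    print(v,[ (lambda o,dd:(o+dd*d[v,u]).round(3).tolist())(*ray("side",(u,v))) for u in (282,296)])
E
```

```text
115 [[0.539, -0.118, 0.177], [0.511, -0.092, 0.191]]
118 [[0.538, -0.111, 0.175], [0.51, -0.09, 0.186]]
121 [[0.538, -0.113, 0.168], [0.51, -0.091, 0.18]]
124 [[0.538, -0.114, 0.162], [0.51, -0.092, 0.174]]
127 [[0.538, -0.114, 0.157], [0.51, -0.093, 0.168]]
130 [[0.384, 0.739, 0.544], [0.51, -0.093, 0.163]]
133 [[0.538, -0.111, 0.146], [0.51, -0.092, 0.157]]
136 [[0.591, -0.409, -0.001], [0.51, -0.091, 0.153]]
139 [[0.589, -0.396, -0.002], [0.511, -0.103, 0.142]]
142 [[0.585, -0.375, 0.0], [0.553, -0.377, 0.003]]
145 [[0.582, -0.359, 0.001], [0.551, -0.368, -0.001]]
148 [[0.545, -0.155, 0.095], [0.519, -0.16, 0.096]]
```

View pics/side2.png

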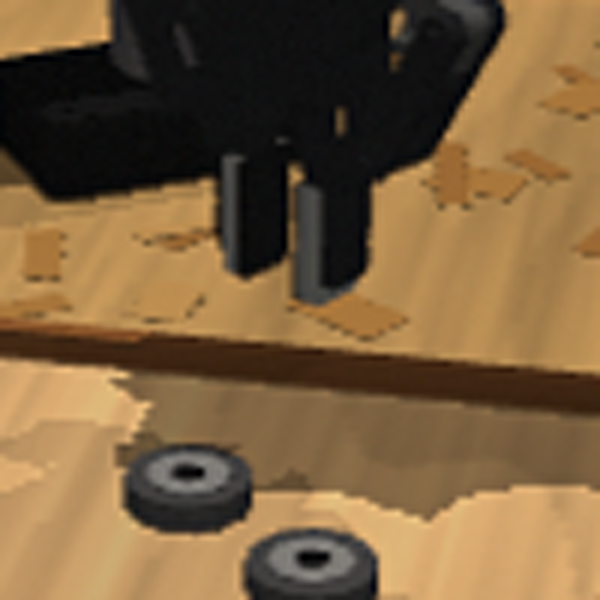

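The side view puts the fingertips at z of about 0.14, some 24 mm above the reported TCP instead of 14 mm below it. I'll trust the images, descend in steps and check each time.

Emit:
{"method": "apply_moves", "body": {
  "plan": [
    [0,0,0.005,0],
    [0,0,0.01,0],
    [0,0,0.013,0],
    [0,0,0.015,0],
    [0,0,0.015,0]
  ]
}}

```text
clock: 2.75
tcp_pos: [0.5272, -0.1099, 0.1007]
orientation: [-3.141, 0.0, 1.022]
contact_force: [0.3, 0.1, -0.2]
width: 0.0207
```

```bash
cat >> h.py <<'E'
def look(k,n="side",box=(90,190,240,340),f=6):
    p,d=imaging.camera(n); a,b,c,e=box
    cv2.imwrite(f"pics/{k}.png",cv2.resize(p[a:b,c:e,::-1],None,fx=f,fy=f,interpolation=cv2.INTER_CUBIC)); return p,d
E
python3 - <<'E'
from h import *
p,d=look("s3")
for v in range(130,170,2):
    print(v,[ (lambda o,dd:(o+dd*d[v,u]).round(3).tolist())(*ray("side",(u,v))) for u in (282,296)])
print(r.observe()['tcp_pos'],r.observe()['contact_force'])
E
```

```text
130 [[0.538, -0.112, 0.152], [0.51, -0.093, 0.163]]
132 [[0.538, -0.114, 0.147], [0.51, -0.092, 0.16]]
134 [[0.538, -0.114, 0.143], [0.51, -0.094, 0.155]]
136 [[0.538, -0.111, 0.141], [0.51, -0.095, 0.151]]
138 [[0.538, -0.113, 0.136], [0.51, -0.092, 0.149]]
140 [[0.538, -0.113, 0.132], [0.51, -0.092, 0.145]]
142 [[0.538, -0.113, 0.128], [0.51, -0.095, 0.14]]
144 [[0.583, -0.367, -0.001], [0.51, -0.093, 0.137]]
146 [[0.582, -0.357, -0.001], [0.511, -0.103, 0.128]]
148 [[0.546, -0.158, 0.094], [0.52, -0.161, 0.095]]
150 [[0.545, -0.153, 0.092], [0.518, -0.154, 0.094]]
152 [[0.545, -0.154, 0.087], [0.518, -0.152, 0.091]]
154 [[0.544, -0.15, 0.085], [0.518, -0.155, 0.086]]
156 [[0.543, -0.145, 0.084], [0.517, -0.147, 0.085]]
158 [[0.542, -0.136, 0.084], [0.516, -0.14, 0.085]]
160 [[0.54, -0.126, 0.085], [0.515, -0.133, 0.085]]
162 [[0.539, -0.122, 0.084], [0.513, -0.124, 0.085]]
164 [[0.537, -0.112, 0.085], [0.512, -0.118, 0.085]]
166 [[0.536, -0.104, 0.085], [0.511, -0.11, 0.084]]
168 [[0.534, -0.096, 0.085], [0.51, -0.103, 0.084]]
[ 0.52725757 -0.10986822  0.1008538 ] [-0.27531011  0.01365788 -0.12065016]
```

View pics/s3.png

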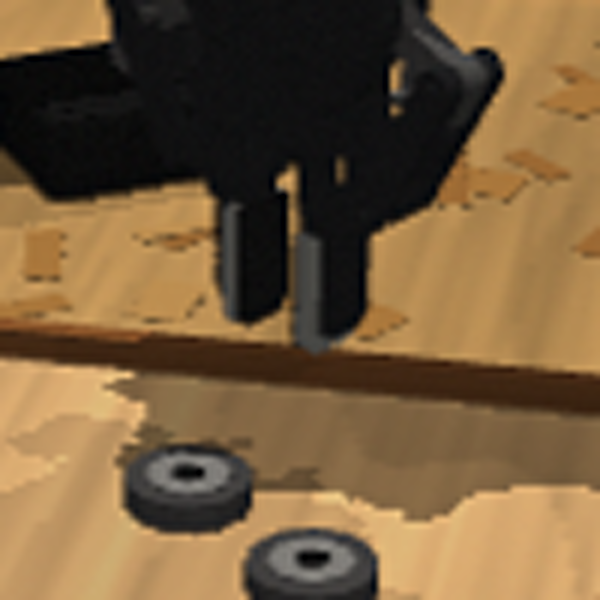

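Emit:
{"method": "apply_moves", "body": {
  "plan": [
    [0,0,0.008,0],
    [0,0,0.016,0],
    [0,0,0.022,0],
    [0,0,0.025,0],
    [0,0,0.025,0]
  ]
}}

```text
clock: 3.42
tcp_pos: [0.5271, -0.1098, 0.0756]
orientation: [-3.141, 0.0, 1.022]
contact_force: [0.1, 0.2, 0.1]
width: 0.0207
```

```bash
python3 - <<'E'
from h import *
p,d=look("s4")
for v in range(140,172,2):
    print(v,[ (lambda o,dd:(o+dd*d[v,u]).round(3).tolist())(*ray("side",(u,v))) for u in (282,292)])
print(r.observe()['tcp_pos'],r.observe()['contact_force'])
E
```

```text
140 [[0.537, -0.111, 0.133], [0.516, -0.091, 0.145]]
142 [[0.537, -0.11, 0.13], [0.516, -0.089, 0.142]]
144 [[0.538, -0.113, 0.124], [0.517, -0.094, 0.136]]
146 [[0.537, -0.112, 0.121], [0.517, -0.094, 0.132]]
148 [[0.538, -0.114, 0.116], [0.517, -0.096, 0.127]]
150 [[0.538, -0.115, 0.112], [0.516, -0.094, 0.124]]
152 [[0.538, -0.114, 0.108], [0.516, -0.094, 0.12]]
154 [[0.537, -0.112, 0.105], [0.516, -0.094, 0.116]]
156 [[0.543, -0.142, 0.086], [0.516, -0.096, 0.111]]
158 [[0.541, -0.136, 0.085], [0.517, -0.097, 0.107]]
160 [[0.54, -0.126, 0.086], [0.516, -0.095, 0.104]]
162 [[0.538, -0.118, 0.086], [0.52, -0.121, 0.086]]
164 [[0.537, -0.112, 0.085], [0.519, -0.115, 0.085]]
166 [[0.535, -0.104, 0.085], [0.518, -0.111, 0.084]]
168 [[0.534, -0.095, 0.086], [0.517, -0.1, 0.086]]
170 [[0.533, -0.091, 0.084], [0.516, -0.095, 0.084]]
[ 0.5272719  -0.1098551   0.07585114] [-0.29855142  0.41099859  1.20633483]
```

View pics/s4.png

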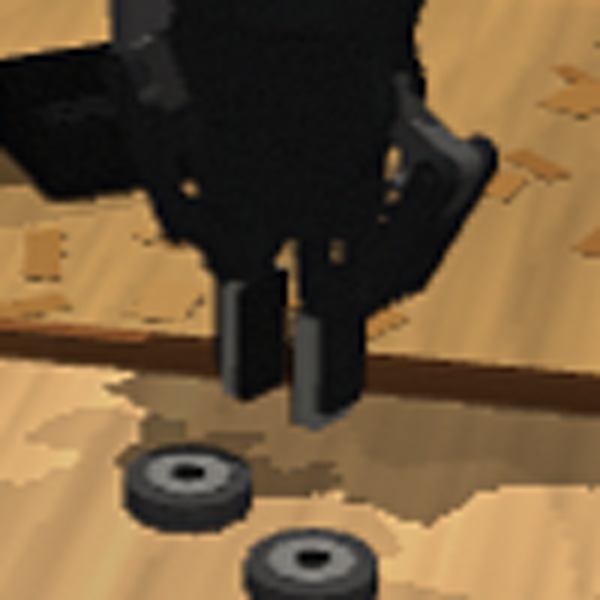

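Emit:
{"method": "apply_moves", "body": {
  "plan": [
    [0,0,0.004,0],
    [0,0,0.008,0],
    [0,0,0.011,0],
    [0,0,0.0115,0],
    [0.005,0,0.0115,0]
  ]
}}

```text
clock: 4.1
tcp_pos: [0.5298, -0.1058, 0.0644]
orientation: [-3.142, 0.0, 1.021]
contact_force: [0.7, 0.3, 0.7]
width: 0.0208
```

Emit:
{"method": "apply_moves", "body": {
  "plan": [
    [0.005,0,0,0],
    [0.01,0,0,0],
    [0.016,0,0,0],
    [0.023,0,0,0],
    [0.03,0,0,0]
  ]
}}

```text
clock: 4.72
tcp_pos: [0.5457, -0.0797, 0.0644]
orientation: [-3.142, 0.0, 1.022]
contact_force: [-1.2, -0.8, 0.2]
width: 0.0207
```

```bash
python3 - <<'E'
from h import *
p,d=look("s5",box=(120,220,220,320))
p,d=look("t5","top",box=(130,230,270,370))
o=r.observe();print(o['tcp_pos'],o['contact_force'],o['width'])
E
```

```text
[ 0.54613466 -0.07875812  0.06444707] [-0.30846459  0.32252834  0.18235037] 0.020784571289922435
```

View pics/s5.png

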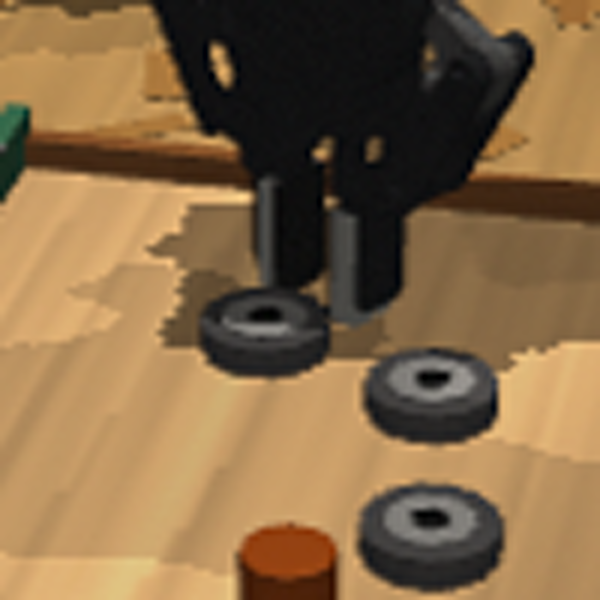

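View pics/t5.png

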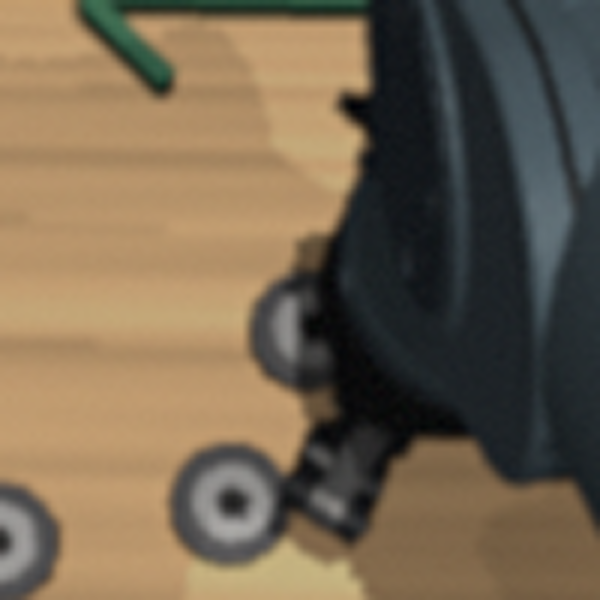

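The spacer sits cradled between the two fingertips, at side crop (265,313) and top crop (305,330). I'll keep pushing toward the front of the gate.

Emit:
{"method": "apply_moves", "body": {
  "plan": [
    [0.008,0,0,0],
    [0.018,0,0,0],
    [0.03,0,0,0],
    [0.042,0,0,0],
    [0.054,0,0,0]
  ]
}}

```text
clock: 5.45
tcp_pos: [0.5741, -0.0329, 0.0643]
orientation: [-3.142, -0.0, 1.022]
contact_force: [-0.5, 0.2, 0.1]
width: 0.0209
```

Emit:
{"method": "apply_moves", "body": {
  "plan": [
    [0.012,0,0,0],
    [0.024,0,0,0],
    [0.036,0,0,0],
    [0.044,0,0,0],
    [0.05,0,0,0]
  ]
}}

```text
clock: 6.08
tcp_pos: [0.6, 0.0091, 0.0644]
orientation: [-3.142, 0.0, 1.022]
contact_force: [-0.8, 0.4, 0.1]
width: 0.0204
```

```bash
python3 - <<'E'
from h import *
p,d=look("s6",box=(120,240,180,320),f=5)
p,d=look("t6","top",box=(90,230,230,370),f=4)
o=r.observe();print(o['tcp_pos'],o['orientation'],o['contact_force'],o['width'])
E
```

```text
[0.60010306 0.00951502 0.06439055] [ 3.14151755e+00 -5.69218626e-04  1.02269516e+00] [-0.97967954  0.14152396 -0.53657621] 0.020511277254032848
```

View pics/s6.png

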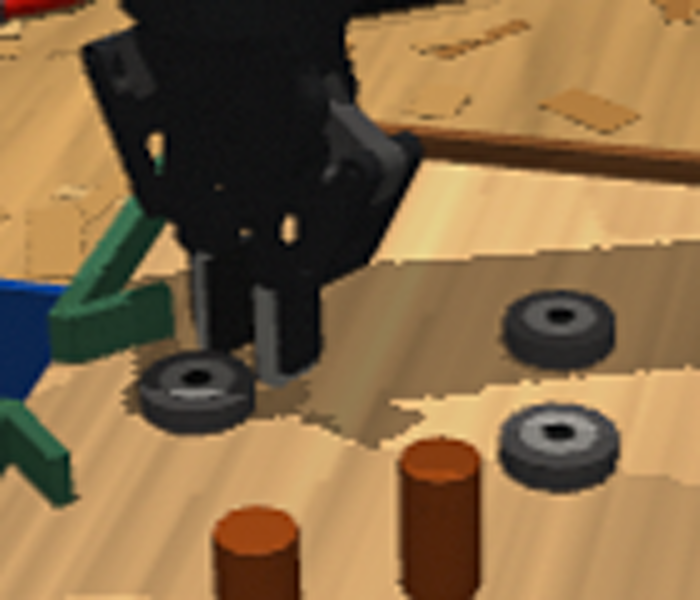

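View pics/t6.png

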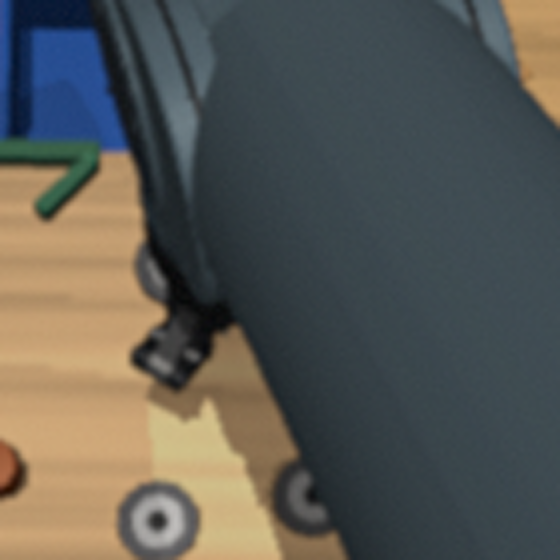

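```bash
python3 - <<'E'
from h import *
D=plane("side",(219.2,195.4),.095);print(D)
y=.16;a=np.array([np.cos(y),np.sin(y)])
for k in(.045,.035): shift((*(D[:2]-k*a),.0645),y)
E
```

```text
[0.6125995  0.03207042 0.095     ]
shift mm [ -3.5 -35.3  -0.1] turn deg 49.4
shift mm [  3.  -27.7  -0.1] turn deg 49.4
```

Emit:
{"method": "apply_moves", "body": {
  "plan": [
    [-0.016,-0.003,0,4],
    [-0.014,-0.011,0,14],
    [-0.012,-0.018,0,24],
    [-0.008,-0.024,0,34],
    [-0.004,-0.03,0,44]
  ]
}}

```text
clock: 6.8
tcp_pos: [0.572, 0.0209, 0.0645]
orientation: [3.142, -0.0, 0.248]
contact_force: [-1.2, 0.1, -0.4]
width: 0.0204
```

```bash
python3 - <<'E'
from h import *
p,d=look("s7",box=(120,240,180,320),f=5)
p,d=look("t7","top",box=(90,230,230,370),f=4)
o=r.observe();print(o['tcp_pos'],o['orientation'],o['contact_force'],o['width'])
E
```

```text
[0.57179118 0.02178407 0.0644814 ] [-3.14147722e+00  8.60281913e-06  2.53926813e-01] [ 0.00893556 -0.11145271  0.119321  ] 0.020759672734344786
```

View pics/s7.png

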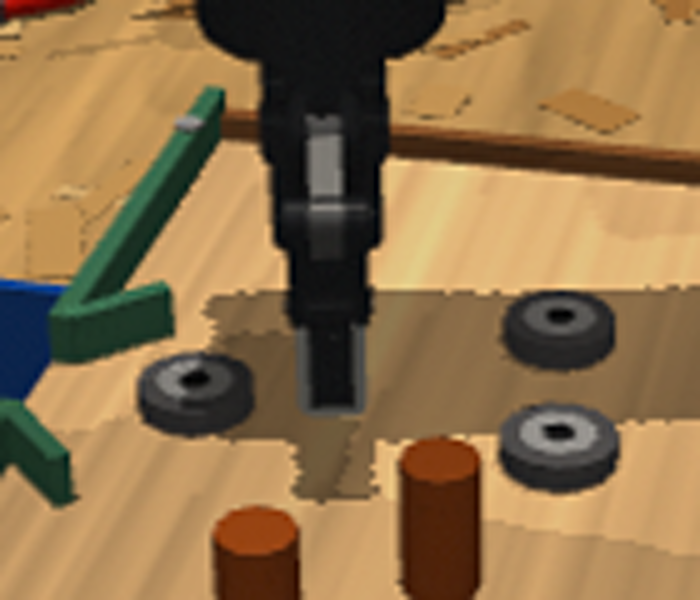

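View pics/t7.png

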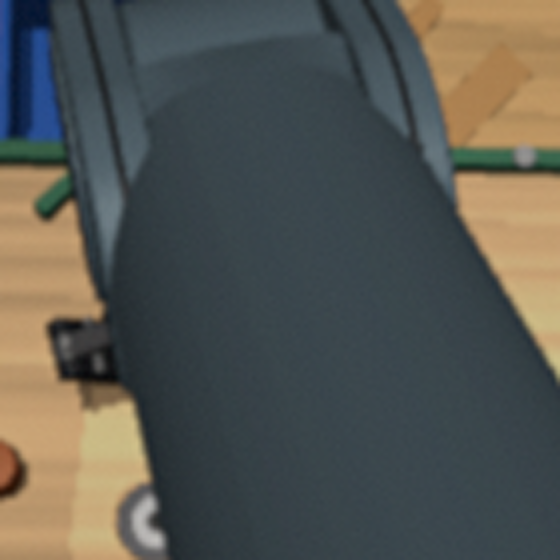

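Emit:
{"method": "apply_moves", "body": {
  "plan": [
    [0.004,-0.003,0,4],
    [0.012,-0.002,0,4],
    [0.022,-0.0015,0,4],
    [0.033,-0.001,0,4],
    [0.044,0,0,4]
  ],
  "fingers": 0.2
}}

```text
clock: 7.52
tcp_pos: [0.6154, 0.032, 0.0643]
orientation: [-3.142, 0.0, 0.185]
contact_force: [-0.0, -0.5, 0.6]
width: 0.0171
```

```bash
python3 - <<'E'
from h import *
p,d=look("s8",box=(120,240,180,320),f=5)
o=r.observe();print(o['tcp_pos'],o['orientation'],o['contact_force'],o['width'])
E
```

```text
[0.61707513 0.03243746 0.06450789] [-3.14154517e+00 -1.92114198e-03  1.84876160e-01] [ 1.13765239 -0.12419469 -0.5844197 ] 0.016671395384809717
```

View pics/s8.png

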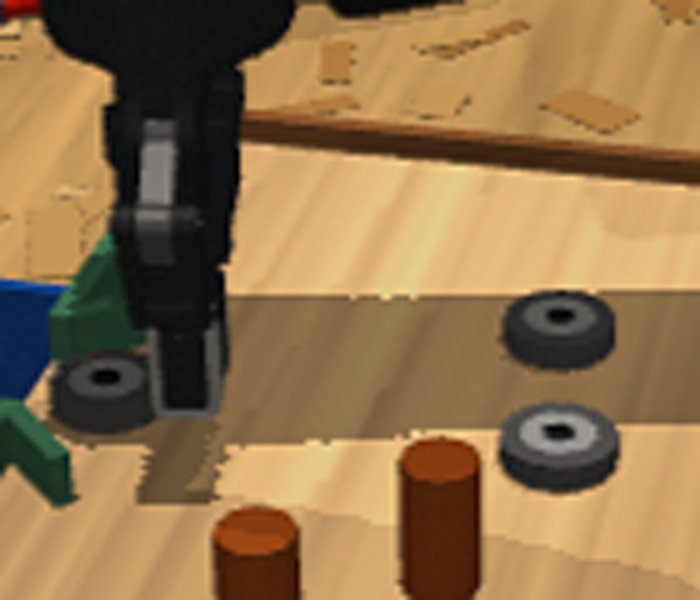

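Emit:
{"method": "apply_moves", "body": {
  "plan": [
    [0.001,-0.0045,0,9],
    [0.009,-0.0045,0,9],
    [0.019,-0.004,0,9],
    [0.03,-0.003,0,9],
    [0.03,-0.003,0,9]
  ]
}}

```text
clock: 8.2
tcp_pos: [0.645, 0.0404, 0.0645]
orientation: [-3.141, -0.001, 0.028]
contact_force: [-0.5, -0.4, -0.1]
width: 0.0171
```

```bash
python3 - <<'E'
from h import *
p,d=look("s9",box=(120,280,100,320),f=3.5)
o=r.observe();print(o['tcp_pos'],o['orientation'],o['contact_force'],o['width'])
E
```

```text
[0.64420517 0.04035169 0.06432195] [-3.14150673e+00 -5.13340031e-04  2.74886669e-02] [0.09554446 0.33413181 0.35577904] 0.01667332313257397
```

View pics/s9.png

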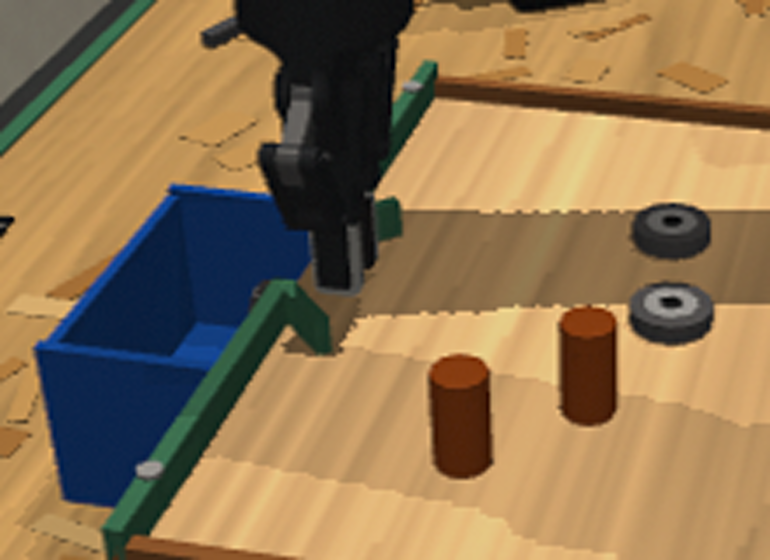

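Emit:
{"method": "apply_moves", "body": {
  "plan": [
    [0.001,-0.002,0,1],
    [0.004,-0.002,0,1.5],
    [0.008,-0.002,0,1.5],
    [0.008,-0.002,0,1.5],
    [0.008,-0.002,0,1.5]
  ]
}}

```text
clock: 8.88
tcp_pos: [0.6515, 0.0426, 0.0643]
orientation: [3.142, 0.0, 0.001]
contact_force: [-0.7, 1.2, 0.6]
width: 0.0172
```

```bash
python3 - <<'E'
from h import *
p,d=look("s10",box=(120,280,100,320),f=3.5)
o=r.observe();print(o['tcp_pos'],o['orientation'],o['contact_force'],o['width'])
E
```

```text
[0.65141419 0.04260082 0.0643197 ] [3.14154749e+00 2.34625774e-04 9.02589739e-04] [ 0.31018931 -0.28371202 -0.15441279] 0.016947490831799274
```

View pics/s10.png

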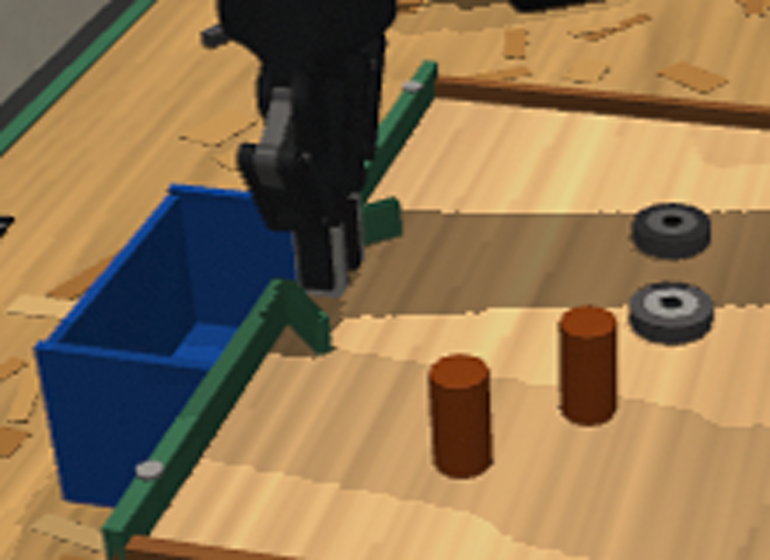

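The first spacer is in: it is gone from the gate and the tool is clear. Next is the middle spacer, measured at (0.506, -0.029).

Emit:
{"method": "apply_moves", "body": {
  "plan": [
    [-0.005,0,-0.03,0],
    [-0.04,0.02,-0.045,-8],
    [-0.085,0.045,-0.045,-16],
    [-0.135,0.07,-0.045,-24],
    [-0.183,0.096,-0.045,-31.5]
  ],
  "fingers": 0.24
}}

```text
clock: 9.55
tcp_pos: [0.467, -0.0543, 0.1095]
orientation: [3.141, -0.0, 0.555]
contact_force: [0.0, -0.6, -0.5]
width: 0.0205
```

Emit:
{"method": "apply_moves", "body": {
  "plan": [
    [0,0,0,0],
    [0,0,0.015,0],
    [0,0,0.03,0],
    [0,0,0.04,0],
    [0,0,0.045,0]
  ]
}}

```text
clock: 10.18
tcp_pos: [0.4684, -0.053, 0.0632]
orientation: [-3.141, 0.001, 0.551]
contact_force: [0.9, -0.5, 0.1]
width: 0.0206
```

```bash
python3 - <<'E'
from h import *
p,d=look("s11",box=(130,270,210,350),f=4.2)
p,d=look("t11","top",box=(70,270,180,380),f=3)
o=r.observe();print(o['tcp_pos'],o['orientation'],o['contact_force'],o['width'])
E
```

```text
[ 0.46836706 -0.05321399  0.06362067] [-3.14079014e+00  1.00643073e-03  5.51194365e-01] [-0.5123112   0.04844622  0.56788101] 0.020358344761998232
```

View pics/s11.png

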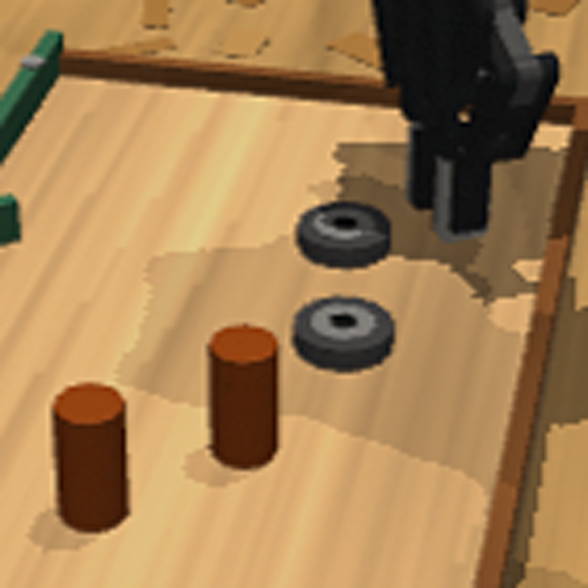

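View pics/t11.png

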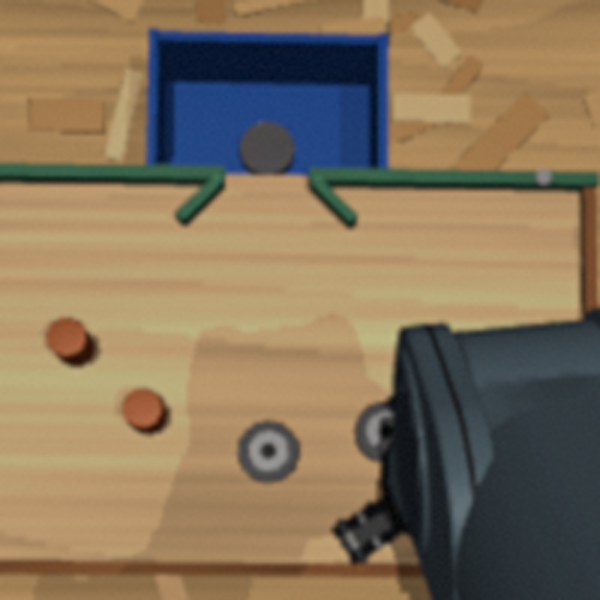

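The first spacer lies in the box at top crop (267,148). Both dowels are untouched, and the fingers stand behind the second spacer.

Emit:
{"method": "apply_moves", "body": {
  "plan": [
    [0.006,0,0,0],
    [0.014,0,0,0],
    [0.024,0,0,0],
    [0.036,0,0,0],
    [0.048,0,0,0]
  ]
}}

```text
clock: 10.9
tcp_pos: [0.5102, -0.0279, 0.0644]
orientation: [3.142, 0.0, 0.551]
contact_force: [-1.9, -0.3, -0.1]
width: 0.0205
```

Emit:
{"method": "apply_moves", "body": {
  "plan": [
    [0.012,0,0,0],
    [0.024,0,0,0],
    [0.036,0,0,0],
    [0.048,0,0,0],
    [0.06,0,0,0]
  ]
}}

```text
clock: 11.52
tcp_pos: [0.5613, 0.0034, 0.0644]
orientation: [-3.142, 0.0, 0.551]
contact_force: [-1.0, -0.2, 1.9]
width: 0.0201
```

Emit:
{"method": "apply_moves", "body": {
  "plan": [
    [0.012,0,0,0],
    [0.022,0,0,0],
    [0.03,0,0,0],
    [0.034,0,0,0],
    [0.034,0,0,0]
  ]
}}

```text
clock: 12.15
tcp_pos: [0.5899, 0.021, 0.0643]
orientation: [3.142, -0.0, 0.551]
contact_force: [-0.4, -0.5, 0.2]
width: 0.0206
```

```bash
python3 - <<'E'
from h import *
p,d=look("s12",box=(120,240,180,320),f=5)
o=r.observe();print(o['tcp_pos'],o['orientation'],o['contact_force'],o['width'])
E
```

```text
[0.58975575 0.02092795 0.06433664] [-3.14157032e+00 -3.73361069e-04  5.50715141e-01] [-0.29795558  0.11888973  0.21091621] 0.020419217137395855
```

View pics/s12.png

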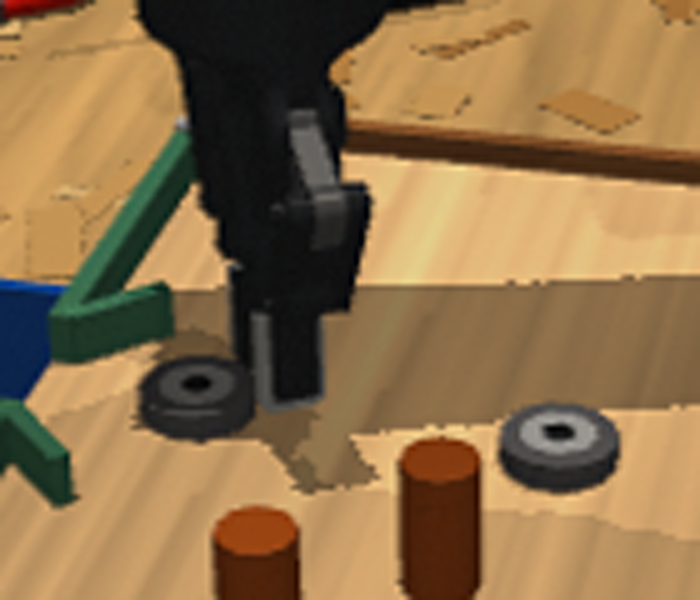

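The second spacer's centre mark is at side crop (197,383), about (0.612, 0.035), right in front of the gate. I'll swing behind it.

Emit:
{"method": "apply_moves", "body": {
  "plan": [
    [-0.014,-0.003,0,3],
    [-0.013,-0.008,0,12],
    [-0.011,-0.014,0,21],
    [-0.01,-0.016,0,23.5],
    [-0.004,-0.013,0,23.5]
  ],
  "fingers": 0.2
}}

```text
clock: 12.82
tcp_pos: [0.5792, 0.03, 0.0644]
orientation: [-3.142, 0.0, 0.141]
contact_force: [0.5, 0.1, 0.6]
width: 0.0173
```

```bash
python3 - <<'E'
from h import *
p,d=look("s13",box=(120,240,180,320),f=5)
o=r.observe();print(o['tcp_pos'],o['orientation'],o['contact_force'],o['width'])
print(plane("side",(219.2,196.4),.095))
E
```

```text
[0.58078507 0.02993197 0.06463386] [ 3.14150522e+00 -1.50652493e-03  1.41746922e-01] [ 0.67622049 -0.34087988  0.41254459] 0.01698535862077582
[0.61174194 0.0350308  0.095     ]
```

View pics/s13.png

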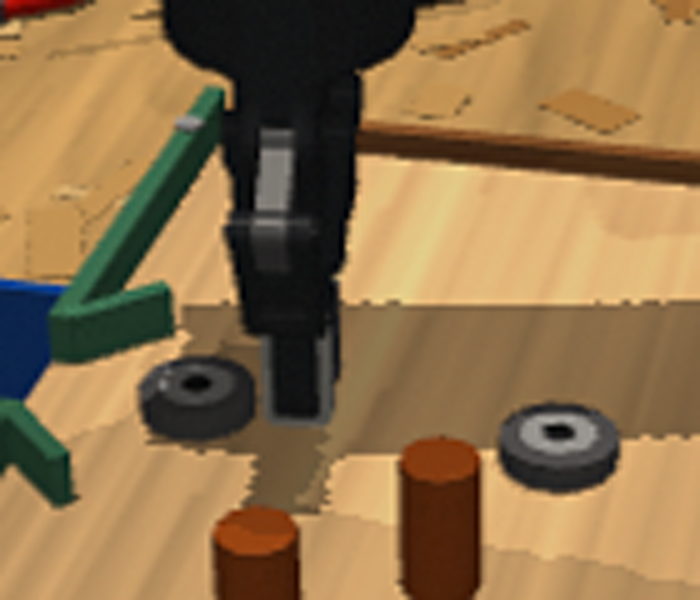

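Emit:
{"method": "apply_moves", "body": {
  "plan": [
    [0.005,0,0,0],
    [0.012,0,0,0],
    [0.021,0,0,0],
    [0.03,0,0,0],
    [0.036,0,0,0]
  ]
}}

```text
clock: 13.5
tcp_pos: [0.6158, 0.035, 0.0643]
orientation: [-3.142, -0.0, 0.141]
contact_force: [0.2, 0.2, 1.2]
width: 0.0172
```

Emit:
{"method": "apply_moves", "body": {
  "plan": [
    [0.002,-0.0035,0,8],
    [0.01,-0.0035,0,8],
    [0.02,-0.0035,0,8],
    [0.03,-0.003,0,8],
    [0.036,-0.0025,0,8]
  ]
}}

```text
clock: 14.12
tcp_pos: [0.6515, 0.0423, 0.0645]
orientation: [-3.142, -0.001, 0.001]
contact_force: [-0.3, 0.3, -0.3]
width: 0.0171
```

```bash
python3 - <<'E'
from h import *
p,d=look("s14",box=(120,280,100,320),f=3.5)
o=r.observe();print(o['tcp_pos'],o['orientation'],o['contact_force'],o['width'])
E
```

```text
[0.65211054 0.04234226 0.0645282 ] [-3.14142813e+00 -1.66488313e-03  1.29806039e-03] [ 0.68971049 -0.7968201   0.44864926] 0.01725980954041484
```

View pics/s14.png

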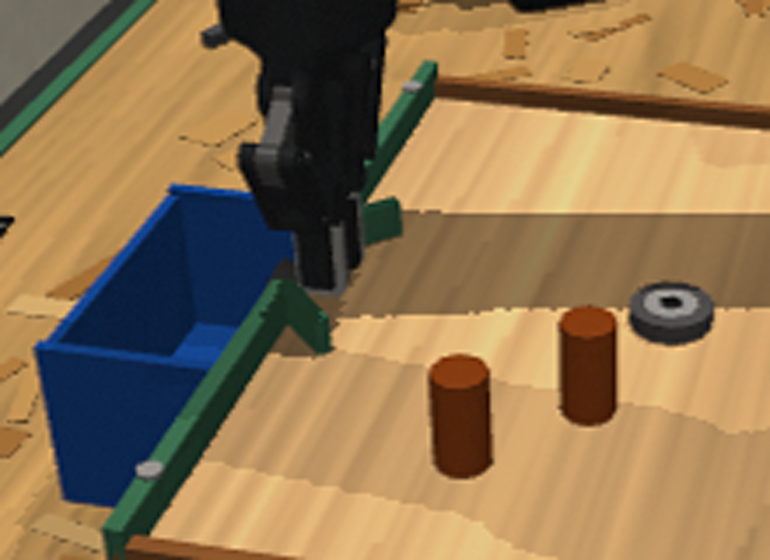

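Emit:
{"method": "apply_moves", "body": {
  "plan": [
    [-0.005,0,-0.03,0],
    [-0.045,0,-0.05,0],
    [-0.1,0,-0.05,0],
    [-0.155,0,-0.05,0],
    [-0.2,0,-0.05,0]
  ],
  "fingers": 0.24
}}

```text
clock: 14.8
tcp_pos: [0.4484, 0.042, 0.1145]
orientation: [-3.142, -0.0, 0.001]
contact_force: [1.1, 0.6, 0.7]
width: 0.0208
```

```bash
python3 - <<'E'
from h import *
p,d=look("s15",box=(130,270,210,350),f=4.2)
p,d=look("t15","top",box=(70,270,180,380),f=3)
o=r.observe();print(o['tcp_pos'],o['orientation'],o['contact_force'],o['width'])
E
```

```text
[0.44490304 0.04158855 0.11387709] [3.14074652e+00 5.09068729e-03 1.92743677e-03] [0.06721709 0.30883156 0.92458147] 0.02057774664455152
```

View pics/s15.png

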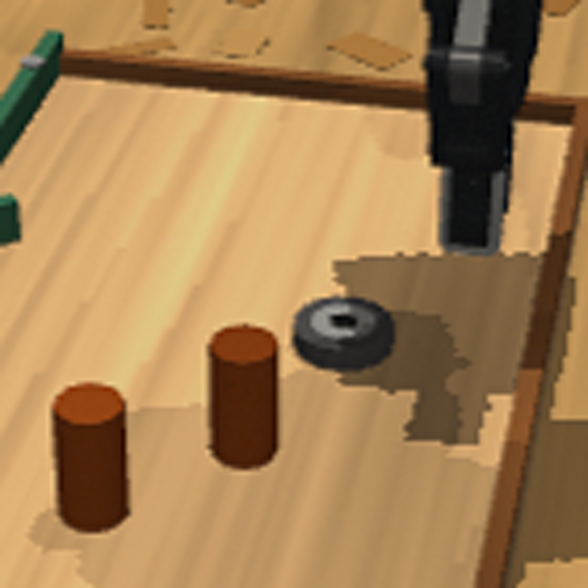

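View pics/t15.png

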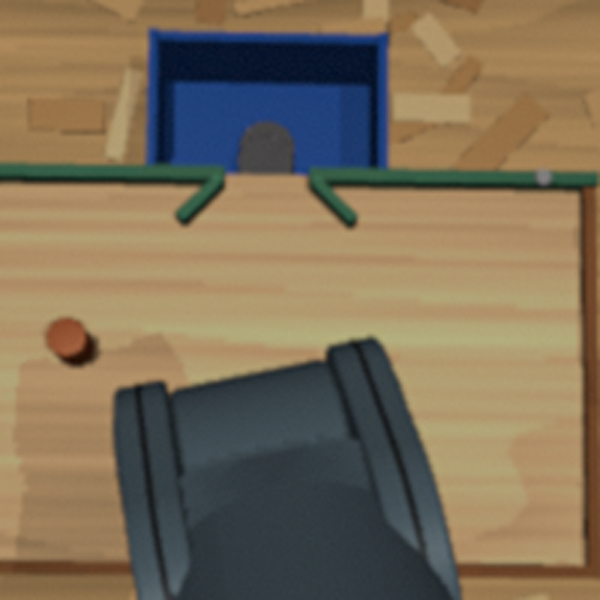

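Both pushed spacers are in the box, overlapping at top crop (267,148). The third is at side crop (343,330), not yet moved. I'll go down behind it.

Emit:
{"method": "apply_moves", "body": {
  "plan": [
    [0.003,0,0.01,0],
    [0.003,0,0.025,0],
    [0.003,0,0.04,0],
    [0.003,0,0.047,0],
    [0.003,0,0.05,0]
  ]
}}

```text
clock: 15.52
tcp_pos: [0.4531, 0.0421, 0.0636]
orientation: [3.141, 0.001, 0.001]
contact_force: [-0.3, -1.0, -0.8]
width: 0.0206
```

Emit:
{"method": "apply_moves", "body": {
  "plan": [
    [0.006,0,0,0],
    [0.012,0,0,0],
    [0.02,0,0,0],
    [0.03,0,0,0],
    [0.04,0,0,0]
  ]
}}

```text
clock: 16.15
tcp_pos: [0.4941, 0.0422, 0.0644]
orientation: [-3.142, 0.0, 0.001]
contact_force: [-1.1, -0.1, 1.0]
width: 0.0207
```

```bash
python3 - <<'E'
from h import *
p,d=look("s17",box=(130,270,210,350),f=4.2)
o=r.observe();print(o['tcp_pos'],o['orientation'],o['contact_force'],o['width'])
E
```

```text
[0.49579623 0.04229614 0.06464275] [-3.14137403e+00 -2.03347609e-03  8.03394919e-04] [ 0.78736944  0.73779337 -0.35701414] 0.020439894693648656
```

View pics/s17.png

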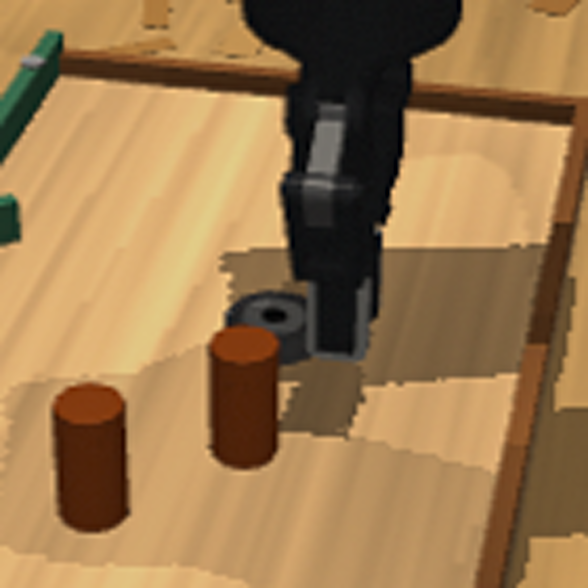

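The spacer is seated between the fingertips with its mark at crop (275,317), and the dowels are clear. I'll push on straight.

Emit:
{"method": "apply_moves", "body": {
  "plan": [
    [0.01,0,0,0],
    [0.021,0,0,0],
    [0.033,0,0,0],
    [0.045,0,0,0],
    [0.057,0,0,0]
  ]
}}

```text
clock: 16.82
tcp_pos: [0.5512, 0.0422, 0.0643]
orientation: [3.142, -0.0, 0.001]
contact_force: [-0.6, -0.2, 0.8]
width: 0.0206
```

Emit:
{"method": "apply_moves", "body": {
  "plan": [
    [0.012,0,0,0],
    [0.024,0,0,0],
    [0.036,0,0,0],
    [0.046,0,0,0],
    [0.054,0,0,0]
  ]
}}

```text
clock: 17.45
tcp_pos: [0.605, 0.0423, 0.0644]
orientation: [3.142, 0.0, 0.001]
contact_force: [-0.6, -0.1, 0.1]
width: 0.0204
```

```bash
python3 - <<'E'
from h import *
p,d=look("s18",box=(120,280,100,320),f=3.5)
o=r.observe();print(o['tcp_pos'],o['orientation'],o['contact_force'],o['width'])
E
```

```text
[0.6060289  0.04229863 0.06449407] [-3.14154758e+00 -1.27945252e-03  8.37424536e-04] [ 0.93611864 -0.59603492 -0.03150852] 0.020579099843475814
```

View pics/s18.png

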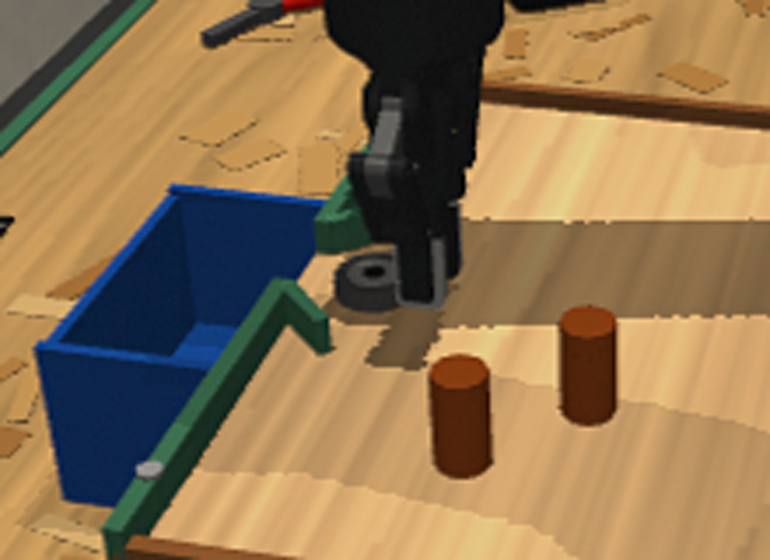

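Lined up with the gate, with the mark at crop (373,271). Next comes the final push, with the fingers narrowed a little.

Emit:
{"method": "apply_moves", "body": {
  "plan": [
    [0.005,0,0,0],
    [0.014,0,0,0],
    [0.024,0,0,0],
    [0.035,0,0,0],
    [0.0465,0,0,0]
  ],
  "fingers": 0.2
}}

```text
clock: 18.12
tcp_pos: [0.6517, 0.0424, 0.0644]
orientation: [3.142, 0.0, 0.001]
contact_force: [0.4, -0.6, 0.8]
width: 0.0174
```

```bash
python3 - <<'E'
from h import *
p,d=look("s19",box=(120,280,100,320),f=3.5)
o=r.observe();print(o['tcp_pos'],o['orientation'],o['contact_force'],o['width'])
E
```

```text
[0.65352822 0.04236536 0.06464646] [-3.14147571e+00 -2.42007949e-03  8.65810537e-04] [ 1.36838327 -0.28154422  0.84684546] 0.016998158830848643
```

View pics/s19.png

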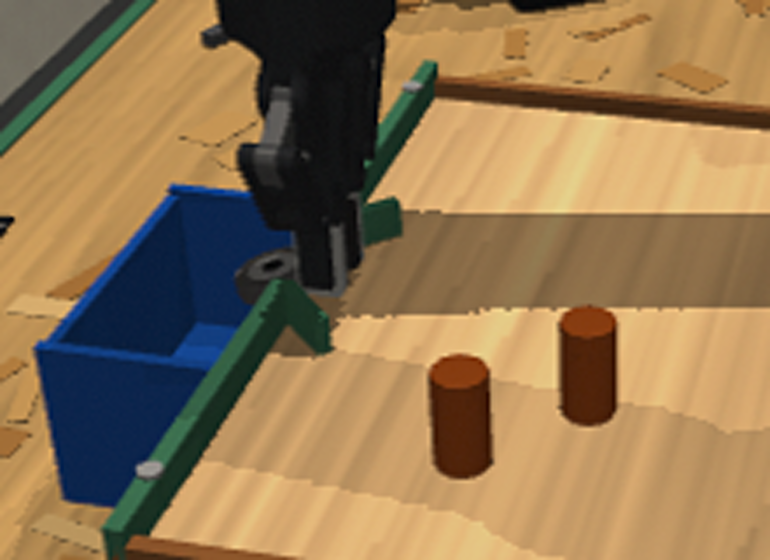

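It is tipping over the edge. I'll let it fall, then retreat upward.

Emit:
{"method": "apply_moves", "body": {
  "plan": [
    [0.001,0,0,0],
    [0.001,0,0,0],
    [0.001,0,0,0],
    [-0.005,0,0,0],
    [-0.008,0,-0.02,0]
  ]
}}

```text
clock: 18.8
tcp_pos: [0.6407, 0.0422, 0.0836]
orientation: [3.141, 0.004, 0.001]
contact_force: [0.1, -0.1, 0.7]
width: 0.0167
```

Emit:
{"method": "apply_moves", "body": {
  "plan": [
    [-0.03,0.01,-0.03,0],
    [-0.06,0.03,-0.07,0],
    [-0.1,0.07,-0.12,0],
    [-0.14,0.12,-0.16,0],
    [-0.17,0.17,-0.18,0]
  ]
}}

```text
clock: 19.42
tcp_pos: [0.4847, -0.11, 0.258]
orientation: [3.141, -0.004, 0.002]
contact_force: [1.1, -1.1, -0.3]
width: 0.0171
```

```bash
python3 - <<'E'
from h import *
p,d=look("s20",box=(120,280,100,320),f=3.5)
p,d=look("t20","top",box=(70,270,180,380),f=3)
for uv in [(268,112),(268,116),(268,120),(268,124),(262,118),(275,118),(268,127)]:
    o,dd=ray("top",uv);print(uv,(o+dd*d[uv[1],uv[0]]).round(4))
h=hsv(p); m=((h[...,0]<12))&(h[...,1]>130)&(h[...,2]>90); m[:,:165]=0;m[:,370:]=0;m[:135]=0;m[250:]=0
for c,st in blobs(m,20): print(c,st,plane("top",c,.13).round(4))
o=r.observe();print(o['clock'],o['tcp_pos'],o['contact_force'],o['joint_vel'].round(3))
E
```

```text
(268, 112) [0.7233 0.0437 0.0162]
(268, 116) [0.7047 0.0438 0.0476]
(268, 120) [0.6971 0.0438 0.0459]
(268, 124) [0.6907 0.0438 0.0406]
(262, 118) [0.6997 0.0556 0.0502]
(275, 118) [0.7099 0.0295 0.0188]
(268, 127) [0.6847 0.0438 0.04  ]
[201.94 182.16] [196, 176, 13, 13, 125] [0.558 0.16  0.13 ]
[227.32 205.99] [221, 200, 14, 13, 128] [0.516  0.1152 0.13  ]
19.525 [ 0.48351589 -0.11573733  0.25912099] [ 0.58526282 -0.2511393   0.10276751] [-0.053  0.066 -0.083 -0.007 -0.035 -0.047 -0.068]
```

View pics/s20.png

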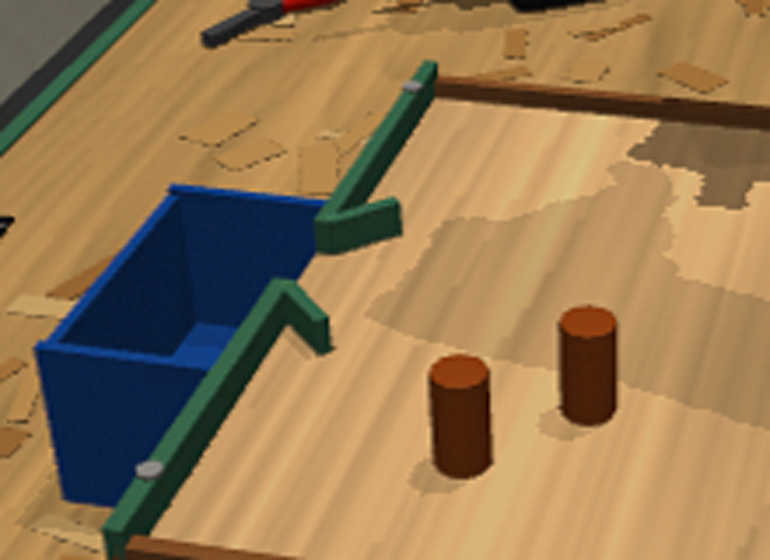

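View pics/t20.png

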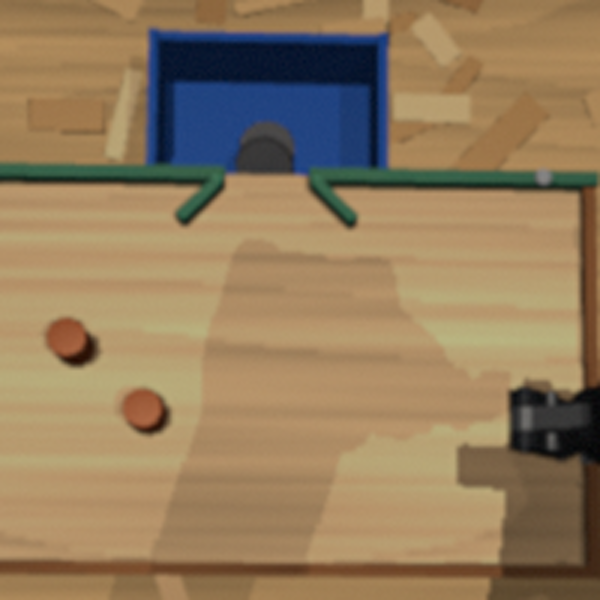

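All spacers are off the deck and stacked in the box, with the topmost surface at z of about 0.045. The dowels moved less than 1 mm. I'll let everything settle and hand in.

Emit:
{"method": "apply_moves", "body": {
  "plan": [
    [0,0,0,0],
    [0,0,0,0],
    [0,0,0,0],
    [0,0,0,0],
    [0,0,0,0]
  ]
}}

```text
clock: 20.15
tcp_pos: [0.4852, -0.1089, 0.2545]
orientation: [-3.142, 0.001, 0.002]
contact_force: [0.3, 0.3, 0.0]
width: 0.0175
```

```bash
python3 - <<'E'
from h import *
from rig import hand_in
p,d=imaging.camera("top")
for uv in [(268,116),(268,120),(268,127)]:
    o,dd=ray("top",uv);print(uv,(o+dd*d[uv[1],uv[0]]).round(4))
print(hand_in())
E
```

```text
(268, 116) [0.7044 0.0439 0.0485]
(268, 120) [0.6973 0.0438 0.0452]
(268, 127) [0.6854 0.0438 0.0376]
the job is handed in; nothing more can be done
None
```

I pushed all three grey spacers along the deck with the fingertips set about 17–21 mm apart, one after another, through the gate and into the catch box. I handed in at about 20 s; the hand-in gives no verdict.

**Last checks:**
- **Spacers:** the deck was empty. The spacers lie stacked in the box, and the top one is slightly tilted with its surface at z of about 0.038–0.048 m, against a limit of 0.077 m. The lowest spacer is largely hidden under the others in the last picture, but I saw each one go through or gone from the gate. Depth on the stack was the same before and after settling, to about 2 mm, so it is at rest.
- **Dowels:** both stand within about 0.5 mm of where they started.
- **Robot:** the arm is clear of everything.

**One disagreement:** in the images the fingertips stood about 24 mm above the reported TCP height, where the text puts them 14 mm below it. I set the pushing height from the images, and contact forces stayed at or below about 2 N.

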